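Put the fuse kit away after a fuse change

ROBOT

A 6-joint arm with a two-finger parallel gripper is mounted at the origin on the work surface. World frame = base frame: x ahead of the robot, y to its left, z up, the work surface at z = 0. Lengths are in m, angles in degrees, forces in N, time in s.
With the tool pointing down it reaches from about 0.25 to 0.725 m from the base axis. Payload 9.7 kg.
Tool frame: the origin (TCP) lies midway between the tips of the shut fingers; the grasp point (between the pads) lies 19 mm behind it; z points along the fingers, y is the line along which they close (so a half turn about z gives the same grasp; the last joint's range is limited). The gripper opens to 85 mm and grips with 20 to 120 N. Pads are 22 mm wide; open, the fingers measure 114 mm over their backs; the gripper's body (76 mm by 85 mm) begins 54 mm behind the grasp point. The pads swing forward as they close: fully open they stand 13 mm farther back than shut.
Start: joints at [68.125, 4.979, 10.078, 95.1, 0, 90], TCP at [0.205, 0.51, 0.231] pointing down, gripper open.
Joint ranges: [-179.16, 179.16], [-48.56, 103.87], [-65.8, 70.77], [-126.05, 130.52], [-82.76, 87.17], [-180, 180]. Speed limits (degrees/s): [127.2, 127.2, 147.25, 180, 180, 180].

INTERFACE

Orientations are given as [roll, pitch, yaw] about the fixed x, y, z axes, in that order (R = Rz(yaw) Ry(pitch) Rx(roll)).
In Python, from workcell import bot gives the robot as it stands. The module is installed in compiled form; this text tells all that it offers.
- The arm moves only by the tool send_rows, never from a script. Its argument "moves" is one flat list of numbers, 7 for each row, row after row: the shift along the world's x, y, z normalised to -1 to 1, where 1 is 0.025 m, then the turn, a rotation vector about the world's x, y, z normalised to -1 to 1, where 1 is 0.15 rad, then the closure, from -1 (fully open) to 1 (shut), so that 0 is half open. A call has 1 to 8 rows; each row shifts and turns the commanded pose from where the row before left it; what a row does not reach is not made up. A row lasts 1/8 s, in which the tool goes at most 62.5 mm and 10.7 degrees, less where a joint would pass 70% of its speed; a pose out of reach is approached as far as the arm can. A call with a number of a shift or a turn outside -1 to 1 is refused whole. A call with a gripper value outside its range is refused whole. The fingers move at their own pace and stop on an object; "squeeze" is the grip in N (left out, the last holds). Time passes only in rows, so rows that do not move let the fingers close. It gives the time, the measured TCP pose, the force, the opening and the grip force at its end, in the units of the state.
- bot.get_obs(): the state, without advancing time (a new reading comes with each control period).
- bot.camera(name): name is "side" or "top" or "wrist"; returns a dict with "color" (480x640x3 uint8, red, green, blue), "camera_matrix" (3x3 intrinsics, pixels), "D" ([k1, k2, p1, p2, k3] as OpenCV has them; the pictures are not rectified), "R" (3x3) and "t" (3): a world point X has camera coordinates R X + t. Camera axes: x right, y down, z forward; pixel columns grow to the right and rows downward; lengths in m; the calibration is good to about 2 mm. A picture is of the moment at which its call begins. There is no depth.
- bot.job_done(): hands the job in; it is judged then, once.
Trained networks look in the newest picture that a camera, given by its name, has taken for a name from the list of things; names that differ only in an ending like _2 or _b are one class to them, and where a whole thing is asked for, a point or a joint stands for the part that bears it (a point fixed in the world has none). Each returns a list of dicts, best first, with "p" (0 to 1); they miss things now and then, are a little off and sometimes report something else, mostly with a low value. They report only what shows in the picture. A call takes as long as a camera call. They do not tell look-alikes from the thing itself.
- bot.boxes_of(camera, query): "extent" ([left, top, right, bottom] in pixels, round what is visible of it).
- bot.trace(camera, query): "region" (480x640 bool, what is visible of it) and "extent" ([left, top, right, bottom] in pixels, round what is visible of it).
- bot.landmark_of(camera, query): "pixel" ([column, row] in pixels: a listed point, or the origin of a listed thing).
The state is a dict: "time": time; "q": joint angles; "qd": joint speeds; "joint_efforts": joint torques, N m; "ee_pos": TCP position; "tcp_rot": TCP orientation; "wrist_force": force on the tool from outside, world axes, zero at the start; "torque": the same for the moment, N m; "opening": finger opening in m; "grasp_force": force on a finger pad.
Only numpy, scipy, OpenCV 4.12 (cv2) and the standard library are available. Lean on these libraries where they do the work, as an engineer would, in place of code of your own. Each camera call takes 0.05 s, during which the arm holds its last target. There are 200 camera calls.

TASK

Clear up after the fuse change: first drop both fat spent fuses, one after the other, down the brass funnel into the bin, including the one lying on the lid of the fixed lower box. Then lay the long thin fuse between the cheeks of its cradle, centred on it, and last stack the loose lidded box squarely on the lower box, fully down so that its base locks over the lid lugs. Leave the two short fuses and the frosted bulb where they lie.

Things in the scene. Friction and masses are not known exactly. Their poses are not given: they have to be found in the camera images.
- fat_fuse_1: Spent fat cartridge fuse: white ceramic barrel (25 mm across) between square steel end caps, 56 mm long, 26 x 26 mm in section, about 70 g. It lies at first across the lid of the lower box, between the two lid lugs. The origin is the centre of its underside as it lies, x along its length (either end alike).
- fat_fuse_2: The other spent fat cartridge fuse, the same kind and size (56 mm long, 26 x 26 mm), lying on the mat in the near row. The origin is the centre of its underside as it lies, x along its length (either end alike).
- long_fuse: Unused long thin cartridge fuse: white ceramic barrel, square steel end caps, 100 mm long, 16 x 16 mm in section, about 50 g; the only long one. It lies on the mat in the near row. The origin is the centre of its underside as it lies, x along its length (either end alike).
- short_fuse_1: Short thin cartridge fuse to be left alone: 40 mm long, 14 x 14 mm in section, lying on the mat in the near row. The origin is the centre of its underside as it lies, x along its length (either end alike).
- short_fuse_2: Second short thin cartridge fuse to be left alone, 40 mm long, 14 x 14 mm, lying on the mat in the near row. The origin is the centre of its underside as it lies, x along its length (either end alike).
- upper_box: Loose grey lidded parts box in the near row: 90 mm long (x), 60 wide (y), 42 high without lugs, 220 g, plain upright sides. Two round lid lugs, 6 mm high (14 mm across at the foot, 8 at the tip), stand on y = 0 at x = +-32 mm; under them the base has square recesses 20 x 20 mm, 8 deep, so either way round fits. Origin: centre of the underside, z up.
- lower_box: Like box fixed to the bench, far left or far right: 90 (x) x 60 (y) x 42 mm high, 6 mm lid lugs at x = +-32 mm. A fat fuse lies on its lid at first, its length roughly along the box's y. Origin: centre of the underside; the flat of the lid is 42 mm above it, and a box locked home on it has its origin there.
- cradle: Cradle for the long fuse, fixed on the other side from the lower box: steel plate 120 mm long (x), 60 wide (y), 6 thick, with two pairs of black cheeks at x = +-38 mm, each 12 mm long in x, 16 mm high above the plate, the gap between them 34 mm in y. The fuse lies on the plate along x; the middle is open for fingers. Origin: centre of the plate's underside.
- funnel: Brass funnel set into the bench top, its rim standing 12 mm above the mat: mouth 118 mm across inside, narrowing within 37 mm to a straight throat 82 mm across that opens to a bin under the bench. A fat fuse let go level over the middle falls straight through. The origin is on its axis at mat level.
- bulb: Frosted quartz bulb, fragile, to be left alone: ceramic base 30 x 24 x 24 mm with a round-ended frosted bulb 22 mm across, 65 mm long in all, lying on the mat beyond and left of the funnel. The origin is the middle of its underside, x along its length towards the bulb end.
Things that resemble listed ones, but are neither listed nor needed, are in the scene too. What is meant by the cradle is not green, and is the smaller of those in its own colour.

How it is judged:
By the outcome, as a careful person would: the job done as asked, in the order asked, and still so for the second after the job is handed in, with the robot touching nothing.
It also fails if it takes over 109 s, if anything falls off the work surface, if the arm or the gripper's body presses on something with over 40 N, if the wrist force passes 120 N, or if a joint passes its speed limit or range.

## Working session

There is one attempt and no reset: what is moved stays moved. The work goes in short steps, Python scripts to look and compute and a tool call to move; the robot and the scene stay as the last step left them, time stands still between calls to the robot, and variables do not carry over. Pictures are saved under pics/ and viewed, at most 17 in all, crops included, and the job is handed in when it is done.

Besides the shell and the picture viewer there is one more tool, called after "Request:" as name(argument=value, ...) on one line, values as JSON. send_rows: Moves the arm, as the interface text tells. Its arguments: {"type":"object","properties":{"moves":{"type":"array"},"squeeze":{"type":"number"}},"required":["moves"]}

```bash
mkdir -p pics
cat > h.py <<'E'
import numpy as np, cv2
from workcell import bot
def cam(n,save=None):
    c=bot.camera(n)
    if save: cv2.imwrite('pics/'+save,cv2.cvtColor(c['color'],cv2.COLOR_RGB2BGR))
    return c
def ray(c,px,z):
    K=np.array(c['camera_matrix']);D=np.array(c['D'],float);R=np.array(c['R']);t=np.array(c['t']).ravel()
    p=cv2.undistortPoints(np.array(px,float).reshape(-1,1,2),K,D).reshape(-1,2)
    d=np.c_[p,np.ones(len(p))]@R
    o=-R.T@t
    s=(z-o[2])/d[:,2]
    return (o+d*s[:,None])
def proj(c,P):
    return cv2.projectPoints(np.array(P,float).reshape(-1,1,3),cv2.Rodrigues(np.array(c['R']))[0],np.array(c['t'],float),np.array(c['camera_matrix']),np.array(c['D'],float))[0].reshape(-1,2)
E
python3 - <<'E'
from h import *
print(bot.get_obs())
c=cam('top','top0.png')
print(-np.array(c['R']).T@np.array(c['t']).ravel())
for q in ['fat_fuse_1','long_fuse','short_fuse_1','upper_box','lower_box','cradle','funnel','bulb']:
    for r in bot.landmark_of('top',q): print(q,r['p'],np.round(r['pixel']),ray(c,[r['pixel']],0.0).round(3)[0][:2])
s=cam('side','side0.png')
w=cam('wrist','wrist0.png')
E
```

```text
{'time': 0.0, 'q': array([6.81256826e+01, 5.01281305e+00, 1.00332040e+01, 9.50991445e+01,
       2.43880517e-03, 8.99982874e+01]), 'qd': array([ 0.00891273, -0.12637737, -0.09162617,  0.04949776,  0.01801192,
        0.09106696]), 'joint_efforts': array([ 1.15267179e-03, -5.20381558e+01,  4.64810050e+01,  1.62853027e-02,
        5.64079642e-05,  4.60621141e-07]), 'ee_pos': array([0.2048169 , 0.51019125, 0.23055544]), 'tcp_rot': array([-1.79921246e+02, -2.44115690e-03,  1.58127392e+02]), 'wrist_force': array([-0.55944958, -1.26933267, -0.37346774]), 'torque': array([ 0.04426439,  0.01252151, -0.0310744 ]), 'grasp_force': 0.0, 'opening': 0.08530340595273006}
[0.35677421 0.00693846 1.0498272 ]
fat_fuse_1 0.73 [139. 296.] [0.449 0.372]
fat_fuse_1 0.59 [454. 210.] [ 0.631 -0.272]
short_fuse_1 0.71 [331. 302.] [ 0.438 -0.016]
short_fuse_1 0.61 [222. 303.] [0.436 0.203]
upper_box 0.91 [508. 301.] [ 0.441 -0.374]
lower_box 0.77 [450. 216.] [ 0.618 -0.263]
cradle 0.77 [177. 352.] [0.337 0.289]
cradle 0.65 [195. 227.] [0.592 0.265]
cradle 0.62 [119. 220.] [0.608 0.427]
funnel 0.84 [336. 207.] [ 0.636 -0.027]
bulb 0.63 [236. 171.] [0.714 0.185]
bulb 0.61 [192. 224.] [0.599 0.271]
```

View pics/top0.png

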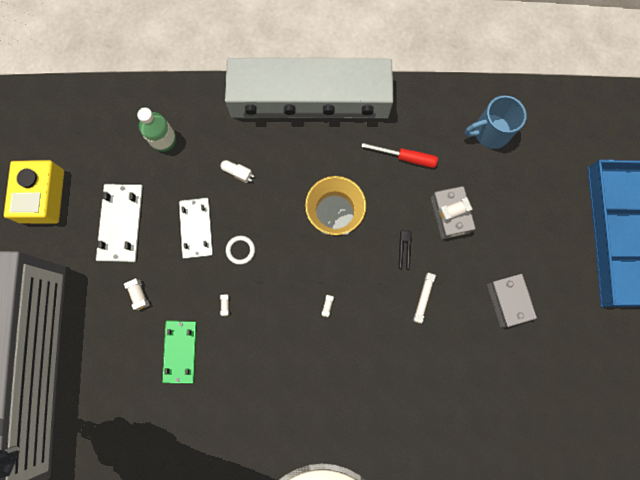

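View pics/side0.png

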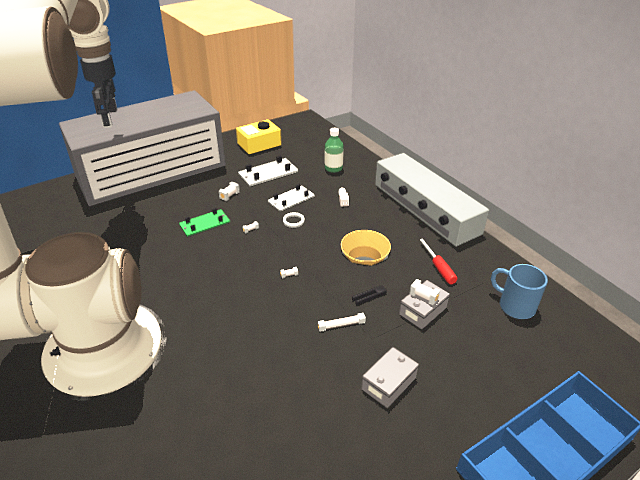

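The top view shows the fat fuses at (137,294) on the mat and (456,209) on the lid. The long fuse is at (425,298), the smaller white cradle at (196,228), the funnel at (336,206) and the loose box at (514,300). Next I'll fit shape models to the masks.

```bash
cat >> h.py <<'E'
from scipy.optimize import minimize
def fit(cs,masks,size,z0,x0):
    """silhouette fit of a box (l,w,h) standing at z0: returns x,y,yaw(deg), IoU loss"""
    l,w,h=size
    B=np.array([[a*l/2,b*w/2,z0+c*h] for a in(-1,1) for b in(-1,1) for c in(0,1)])
    def f(p):
        a=np.radians(p[2]*100);R=np.array([[np.cos(a),-np.sin(a),0],[np.sin(a),np.cos(a),0],[0,0,1]])
        L=0
        for c,m in zip(cs,masks):
            q=cv2.convexHull(proj(c,B@R.T+[p[0],p[1],0]).astype(np.float32))
            im=np.zeros((480*4,640*4),np.uint8); cv2.fillConvexPoly(im,np.round(q*4+1.5).astype(np.int32),1)
            im=cv2.resize(im.astype(np.float32),(640,480),interpolation=cv2.INTER_AREA)
            L+=1-np.minimum(im,m).sum()/np.maximum(im,m).sum()
        return L
    best=None
    for da in (0,.45,.9,1.35):
        s=np.array([x0[0],x0[1],x0[2]/100+da])
        r=minimize(f,s,method='Nelder-Mead',options=dict(initial_simplex=s+np.array([[0,0,0],[.01,0,0],[0,.01,0],[0,0,.2]]),xatol=1e-4,fatol=1e-4,maxiter=120))
        if best is None or r.fun<best.fun: best=r
    return best.x[0],best.x[1],(best.x[2]*100+90)%180-90,best.fun
def near(lst,px):
    return min(lst,key=lambda r:np.hypot((r['extent'][0]+r['extent'][2])/2-px[0],(r['extent'][1]+r['extent'][3])/2-px[1]))
E
python3 - <<'E'
from h import *
c=cam('top')
for n,q,px,s,z in [('fat2','fat_fuse_2',(137,294),(.056,.026,.026),0),('fat1','fat_fuse_1',(456,209),(.056,.026,.026),.042),('long','long_fuse',(425,298),(.1,.016,.016),0),('upper','upper_box',(514,300),(.09,.06,.042),0),('lower','lower_box',(454,213),(.09,.06,.042),0),('cradle','cradle',(196,228),(.12,.06,.006),0),('sf','short_fuse_1',(224,305),(.04,.014,.014),0),('bulb','bulb',(237,171),(.065,.024,.024),0)]:
    L=bot.trace('top',q)
    if not L: print(n,'none'); continue
    r=near(L,px); m=r['region'].astype(np.uint8)
    ks=cv2.findContours(m,0,2)[0]
    k=max(ks,key=cv2.contourArea)
    hull=np.zeros_like(m); cv2.fillConvexPoly(hull,cv2.convexHull(k) if n in('lower','upper','cradle') else k,1)
    x0=ray(c,[px],z+s[2]/2)[0]
    print(n,round(r['p'],2),np.round(r['extent']),np.round(fit([c],[hull.astype(np.float32)],s,z,[x0[0],x0[1],0]),4))
r=near(bot.trace('top','funnel'),(336,206)); m=r['region']
ys,xs=np.nonzero(m); print('funnel',ray(c,[[(xs.min()+xs.max())/2,(ys.min()+ys.max())/2]],.012))
# cradle cheeks: dark blobs in the cradle
g=cv2.cvtColor(c['color'],cv2.COLOR_RGB2GRAY)[195:262,176:216]
_,_,st,ce=cv2.connectedComponentsWithStats((g<70).astype(np.uint8)); print(st[:,4],(ce+[176,195]).round(1).tolist())
E
```

```text
fat2 0.65 [127. 278. 147. 310.] [ 0.4523  0.3744 23.921   0.0972]
fat1 0.82 [440. 198. 471. 223.] [  0.6175  -0.2594 -67.5568   0.1214]
long 0.84 [411. 274. 436. 325.] [  0.4486  -0.202  -17.9979   0.1201]
upper 0.61 [490. 274. 537. 328.] [ 0.442  -0.3739 14.4592  0.0459]
lower 0.69 [432. 187. 475. 239.] [ 0.6192 -0.2633 12.9588  0.0291]
cradle 0.56 [178. 197. 216. 258.] [0.5906 0.2628 6.6396 0.062 ]
sf 0.49 [220. 290. 229. 315.] [0.4336 0.1957 4.7918 0.1553]
bulb 0.67 [221. 159. 254. 185.] [ 0.7113  0.1815 57.5402  0.2344]
funnel [[ 0.62966133 -0.02422095  0.012     ]]
[1822  831    5    9    7    6] [[195.1, 227.7], [196.5, 228.8], [203.0, 207.8], [184.2, 210.4], [186.1, 246.0], [205.5, 244.0]]
```

View pics/wrist0.png

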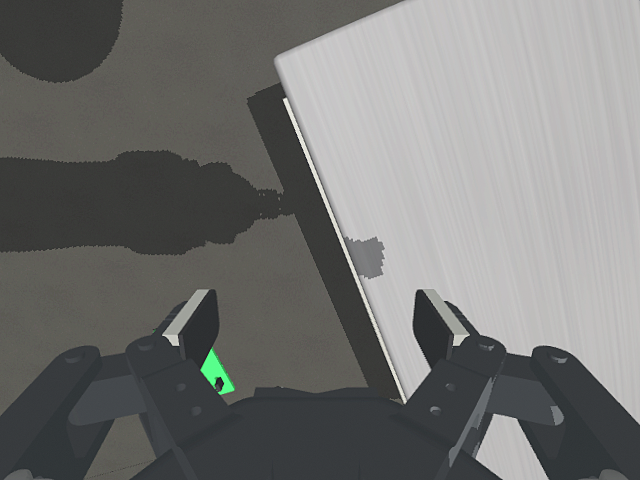

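The wrist view shows the fingers at (190,330) and (440,330) beside the vent housing, and the green decoy plate at (220,380). First I'll move over fat_fuse_2.

Request:
send_rows(moves=[1,-0.68,0,0,0,0.666,-1,1,-0.68,0,0,0,0.666,-1,1,-0.68,0,0,0,0.666,-1,1,-0.68,0,0,0,0.666,-1,1,-0.68,0,0,0,0.666,-1,1,-0.68,0,0,0,0.666,-1,1,-0.68,0,0,0,0.666,-1,1,-0.68,0,0,0,0.666,-1], squeeze=40)

```text
time: 2.05
ee_pos: [0.4057, 0.3738, 0.2314]
tcp_rot: [180.0, 0.0, -155.9]
wrist_force: [0.8, -0.6, 0.1]
opening: 0.0852
grasp_force: 0.0
```

Request:
send_rows(moves=[0.94,0,-1,0,0,0,-1,0.94,0,-1,0,0,0,-1,0,0,-1,0,0,0,-1,0,0,0,0,0,0,-1])

```text
time: 2.55
ee_pos: [0.4513, 0.3736, 0.1543]
tcp_rot: [-179.9, -0.2, -156.1]
wrist_force: [-0.8, 0.2, 0.5]
opening: 0.0854
grasp_force: 0.0
```

Run:
```python
from h import *
o=bot.get_obs(); print(o['time'],o['q'].round(1),o['ee_pos'].round(4),o['tcp_rot'].round(2))
c=cam('wrist','w1.png')
print(proj(c,[o['ee_pos'],[.4523,.3744,.013]]))
for r in bot.trace('wrist','fat_fuse_2'):
    m=r['region'].astype(np.float32); print(r['p'],r['extent'],np.round(fit([c],[m],(.056,.026,.026),0,[.4523,.3744,24]),4))
```

```text
2.55 [39.6  9.2  6.3 87.2  0.  15.7] [0.4513 0.3736 0.1543] [-179.94   -0.21 -156.11]
[[314.5169938  293.03210253]
 [315.55223791 222.7701025 ]]
0.68 [296.4, 191.6, 332.7, 257.1] [ 0.4535  0.3743 24.814   0.0772]
```

View pics/w1.png

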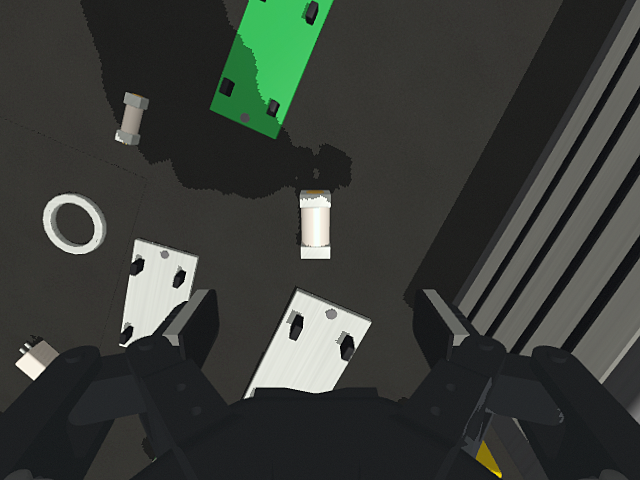

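Request:
send_rows(moves=[0.08,0.03,-1,0,0,0.06,-1,0,0,-1,0,0,0,-1,0,0,-1,0,0,0,-1,0,0,-1,0,0,0,-1,0,0,-1,0,0,0,-1,0,0,-0.9,0,0,0,-1,0,0,0,0,0,0,-1,0,0,0,0,0,0,1], squeeze=50)

```text
time: 3.65
ee_pos: [0.4546, 0.3759, 0.0107]
tcp_rot: [180.0, 0.1, -155.6]
wrist_force: [0.5, -0.1, -0.1]
opening: 0.0697
grasp_force: 0.0
```

Request:
send_rows(moves=[0,0,0,0,0,0,1,0,0,0,0,0,0,1,0,0,0,0,0,0,1,0,0,0,0,0,0,1,0,0,0,0,0,0,1])

```text
time: 4.28
ee_pos: [0.4543, 0.3755, 0.0097]
tcp_rot: [180.0, 0.1, -155.6]
wrist_force: [-1.4, -1.3, 5.7]
opening: 0.0229
grasp_force: 49.2
```

Opening (22.9 mm) is under the barrel diameter, so the pads are gripping above its axis. I'll open, go lower and grip again.

Request:
send_rows(moves=[0,0,0,0,0,0,0.2,0,0,0,0,0,0,0.2,0,0,-0.28,0,0,0,0.2,0,0,0,0,0,0,1,0,0,0,0,0,0,1,0,0,0,0,0,0,1,0,0,0,0,0,0,1])

```text
time: 5.15
ee_pos: [0.4539, 0.3752, 0.0018]
tcp_rot: [-180.0, 0.0, -155.6]
wrist_force: [-0.4, -0.0, 0.2]
opening: 0.0226
grasp_force: 49.0
```

Request:
send_rows(moves=[0,0,1,0,0,0,1,0,0,1,0,0,0,1,0.7,-1,1,0,0,0,1,0.7,-1,0.5,0,0,0,1,0.5,-1,0,0,0,0,1,0.5,-1,0,0,0,0,1,0.5,-1,0,0,0,0,1,0.5,-1,0,0,0,0,1])

```text
time: 6.15
ee_pos: [0.5393, 0.2243, 0.0894]
tcp_rot: [180.0, 0.0, -155.6]
wrist_force: [0.8, -0.2, -0.8]
opening: 0.0232
grasp_force: 49.1
```

Request:
send_rows(moves=[0.5,-1,0,0,0,0,1,0.5,-1,0,0,0,0,1,0.5,-1,0,0,0,0,1,0.5,-1,0,0,0,0,1,0.5,-1,0,0,0,0,1,0.4,-1,0,0,0,0,1,0.4,-1,0,0,0,0,1,0.4,-1,0,0,0,0,1])

```text
time: 7.15
ee_pos: [0.6317, 0.0243, 0.0893]
tcp_rot: [180.0, 0.0, -155.6]
wrist_force: [0.3, -0.4, -1.0]
opening: 0.0235
grasp_force: 49.1
```

Request:
send_rows(moves=[0,-1,0,0,0,0,1,0,-1,0,0,0,0,1,0,0,-0.8,0,0,0,1,0,0,-0.8,0,0,0,1,0,0,0,0,0,0,1])

```text
time: 7.78
ee_pos: [0.6301, -0.0245, 0.047]
tcp_rot: [179.9, -0.2, -155.5]
wrist_force: [-0.5, -0.2, -0.6]
opening: 0.0234
grasp_force: 49.2
```

Run:
```python
from h import *
o=bot.get_obs(); print(o['q'].round(1),o['ee_pos'].round(4),o['tcp_rot'].round(2),o['opening'])
w=cam('wrist'); s=cam('side')
a=cv2.resize(w['color'],(400,300)); b=cv2.resize(s['color'][180:380,280:547],(400,300))
cv2.imwrite('pics/d1.png',cv2.cvtColor(np.hstack([a,b]),cv2.COLOR_RGB2BGR))
```

```text
[ -2.2  16.5   3.   76.7   0.  -26.7] [ 0.6301 -0.0245  0.047 ] [ 179.9    -0.19 -155.55] 0.023384377634928788
```

View pics/d1.png

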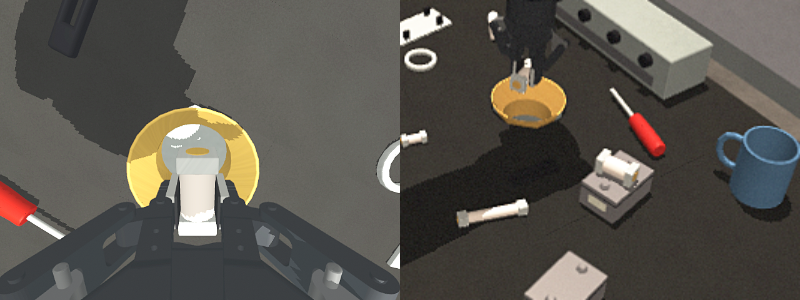

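The fuse is level and held over the funnel (wrist crop, about (197,190)). Releasing it.

Request:
send_rows(moves=[0,0,0,0,0,0,0.1,0,0,0,0,0,0,0.1,0,0,0,0,0,0,0.1,0,0,1,0,0,0,-0.2,0,0,1,0,0,0,-1,0,0,1,0,0,0,-1])

```text
time: 8.62
ee_pos: [0.6314, -0.0248, 0.1253]
tcp_rot: [-180.0, 0.0, -155.6]
wrist_force: [-0.2, 0.2, -0.1]
opening: 0.0842
grasp_force: 0.0
```

Run:
```python
from h import *
o=bot.get_obs(); print(o['q'].round(1),o['ee_pos'].round(4),o['tcp_rot'].round(2))
w=cam('wrist')
w2=cam('side')
for n,q,s,z,x0 in [('fat1','fat_fuse_1',(.056,.026,.026),.042,(.6175,-.2594,-67)),('lower','lower_box',(.09,.06,.042),0,(.619,-.263,13))]:
    for cc,cn in((w,'wrist'),(w2,'side')):
        for r in bot.trace(cn,q): print(cn,n,r['p'],r['extent'],np.round(fit([cc],[r['region'].astype(np.float32)],s,z,x0),4))
a=cv2.resize(w['color'],(400,300)); b=cv2.resize(w2['color'][180:380,280:547],(400,300))
cv2.imwrite('pics/d2.png',cv2.cvtColor(np.hstack([a,b]),cv2.COLOR_RGB2BGR))
```

```text
[ -2.3  15.4  10.3  84.9   0.  -26.7] [ 0.6314 -0.0248  0.1253] [-1.7999e+02  1.0000e-02 -1.5557e+02]
wrist fat1 0.92 [303.3, 184.1, 327.9, 212.5] [  0.6175  -0.2594 -67.       1.    ]
wrist fat1 0.73 [0.7, 52.9, 40.4, 106.3] [ 6.18700e-01 -2.59600e-01 -7.19014e+01  2.67000e-02]
wrist fat1 0.64 [427.4, 0.0, 455.1, 19.9] [  0.6175  -0.2594 -67.       1.    ]
wrist lower 0.59 [1.8, 14.9, 77.6, 163.3] [ 0.6221 -0.2627 12.8273  0.1732]
side lower 0.8 [401.1, 278.1, 452.7, 329.1] [ 0.6229 -0.2638 11.576   0.2364]
```

View pics/d2.png

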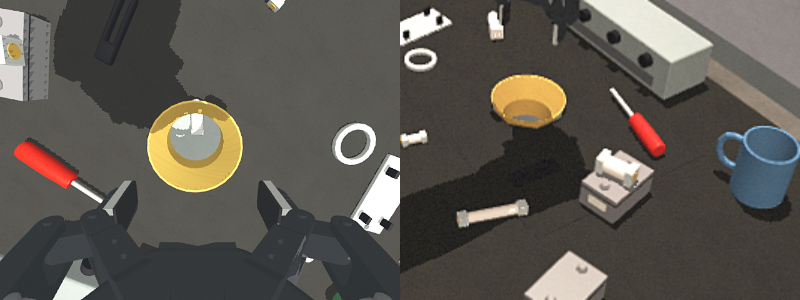

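Fuse 2 went down the throat; the funnel is empty at (195,137) in the wrist crop. Next is the fuse on the lid.

Request:
send_rows(moves=[-0.05,-0.855,0,0,0,-1,-1,-0.05,-0.855,0,0,0,-1,-1,-0.05,-0.855,0,0,0,-1,-1,-0.05,-0.855,0,0,0,-1,-1,-0.05,-0.855,0,0,0,-1,-1,-0.05,-0.855,0,0,0,-1,-1,-0.05,-0.855,0,0,0,-1,-1,-0.05,-0.855,0,0,0,-1,-1])

```text
time: 9.93
ee_pos: [0.6209, -0.1964, 0.1229]
tcp_rot: [-180.0, -0.1, 135.4]
wrist_force: [-0.2, 0.9, 0.3]
opening: 0.0853
grasp_force: 0.0
```

Request:
send_rows(moves=[-0.05,-0.855,0,0,0,-1,-1,-0.05,-0.855,0,0,0,-1,-1,-0.05,-0.855,0,0,0,-0.9,-1,0,0,0,0,0,0,-1,0,0,0,0,0,0,-1])

```text
time: 10.55
ee_pos: [0.6174, -0.2595, 0.1235]
tcp_rot: [-180.0, -0.1, 110.9]
wrist_force: [-0.2, -0.5, -0.3]
opening: 0.0855
grasp_force: 0.0
```

Run:
```python
from h import *
o=bot.get_obs(); print(o['q'].round(1),o['ee_pos'].round(4),o['tcp_rot'].round(2))
w=cam('wrist','w3.png')
print(proj(w,[[.6183,-.2595,.055]]))
for n,q,s,z,x0 in [('fat1','fat_fuse_1',(.056,.026,.026),.042,(.6183,-.2595,-69)),('lower','lower_box',(.09,.06,.042),0,(.62,-.263,13))]:
        for r in bot.trace('wrist',q): print(n,r['p'],r['extent'],np.round(fit([w],[r['region'].astype(np.float32)],s,z,x0),4))
```

```text
[-22.8  21.   17.   86.1   0.   46.3] [ 0.6174 -0.2595  0.1235] [-1.7995e+02 -6.0000e-02  1.1087e+02]
[[314.67984142 250.49436082]]
lower 0.73 [253.3, 194.1, 388.7, 296.4] [ 0.6218 -0.2621 12.3557  0.2998]
```

View pics/w3.png

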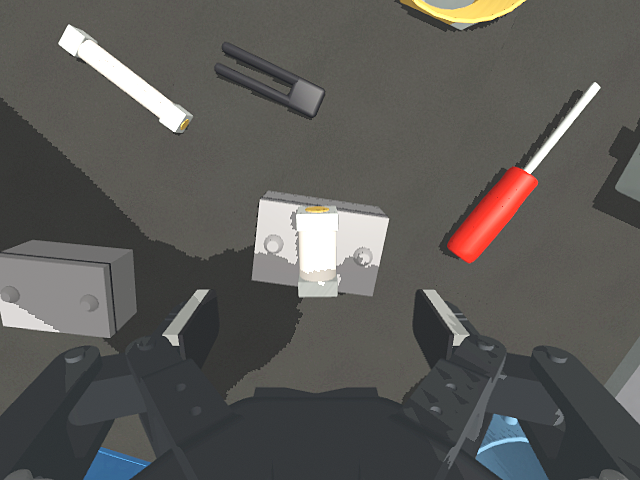

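Wrist view: the fuse is upright, centred at (318,251) against the (315,250) predicted, with lugs at (274,244) and (363,257). Descending with the tips kept above the lug tops.

Request:
send_rows(moves=[0.03,0,-1,0,0,0,-1,0,0,-1,0,0,0,-1,0,0,-0.9,0,0,0,-1,0,0,0,0,0,0,-1,0,0,0,0,0,0,-1])

```text
time: 11.32
ee_pos: [0.6189, -0.2598, 0.0529]
tcp_rot: [180.0, 0.0, 110.8]
wrist_force: [0.5, -0.1, 0.7]
opening: 0.0857
grasp_force: 0.0
```

Request:
send_rows(moves=[0,0,0,0,0,0,1,0,0,0,0,0,0,1,0,0,0,0,0,0,1,0,0,0,0,0,0,1,0,0,0,0,0,0,1,0,0,0,0,0,0,1])

```text
time: 12.08
ee_pos: [0.6187, -0.2601, 0.0524]
tcp_rot: [180.0, 0.0, 110.8]
wrist_force: [-0.7, 0.2, 4.8]
opening: 0.0225
grasp_force: 49.4
```

Request:
send_rows(moves=[0,0,0.5,0,0,0,1,0,0,1,0,0,0,1,0.05,0.4,0.5,0,0,0,1,0.05,1,0,0,0,0,1,0.05,1,0,0,0,0,1,0.05,1,0,0,0,0,1,0.05,1,0,0,0,0,1,0.05,1,0,0,0,0,1])

```text
time: 13.08
ee_pos: [0.6256, -0.1225, 0.1012]
tcp_rot: [-180.0, -0.0, 110.8]
wrist_force: [-0.2, -0.3, -1.2]
opening: 0.0231
grasp_force: 49.1
```

Request:
send_rows(moves=[0.05,1,0,0,0,0,1,0.05,1,0,0,0,0,1,0.05,1,0,0,0,0,1,0.05,1,-0.7,0,0,0,1,0,0,-0.9,0,0,0,1,0,0,-0.5,0,0,0,1,0,0,0,0,0,0,1])

```text
time: 13.95
ee_pos: [0.6301, -0.0245, 0.0482]
tcp_rot: [-179.9, -0.0, 110.8]
wrist_force: [0.5, 0.8, 0.1]
opening: 0.0229
grasp_force: 49.1
```

Run:
```python
from h import *
o=bot.get_obs(); print(o['q'].round(1),o['ee_pos'].round(4),o['tcp_rot'].round(2),o['opening'])
w=cam('wrist'); s=cam('side')
a=cv2.resize(w['color'],(400,300)); b=cv2.resize(s['color'][180:380,280:547],(400,300))
cv2.imwrite('pics/d3.png',cv2.cvtColor(np.hstack([a,b]),cv2.COLOR_RGB2BGR))
```

```text
[-2.2 16.4  2.9 76.7 -0.  67. ] [ 0.6301 -0.0245  0.0482] [-1.7989e+02 -5.0000e-02  1.1077e+02] 0.022892803338875
```

View pics/d3.png

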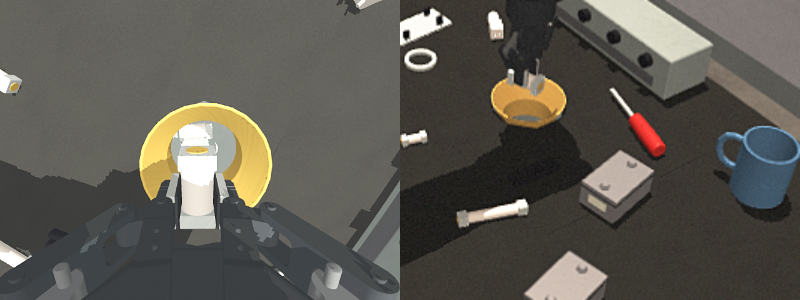

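The second fuse is held level over the funnel (crop (198,190)) and the lower box lid is clear. I'll release it and go to the long fuse.

Request:
send_rows(moves=[0,0,0,0,0,0,0.1,0,0,0,0,0,0,0.1,0,0,0,0,0,0,0.1,0,0,1,0,0,0,-0.2,0,0,1,0,0,0,-1,0,0,1,0,0,0,-1])

```text
time: 14.8
ee_pos: [0.6309, -0.025, 0.1252]
tcp_rot: [180.0, 0.0, 110.7]
wrist_force: [0.6, -0.8, -0.2]
opening: 0.0842
grasp_force: 0.0
```

Request:
send_rows(moves=[-0.91,-0.89,0,0,0,0.745,-1,-0.91,-0.89,0,0,0,0.745,-1,-0.91,-0.89,0,0,0,0.745,-1,-0.91,-0.89,0,0,0,0.745,-1,-0.91,-0.89,0,0,0,0.745,-1,-0.91,-0.89,0,0,0,0.745,-1,-0.91,-0.89,0,0,0,0.745,-1,-0.91,-0.89,0,0,0,0.745,-1])

```text
time: 15.8
ee_pos: [0.4482, -0.2037, 0.1245]
tcp_rot: [-180.0, 0.0, 162.2]
wrist_force: [0.0, -0.3, -0.4]
opening: 0.0856
grasp_force: 0.0
```

Request:
send_rows(moves=[0,0,0,0,0,0,-1,0,0,0,0,0,0,-1])

```text
time: 16.05
ee_pos: [0.4492, -0.2029, 0.1245]
tcp_rot: [180.0, 0.0, 161.9]
wrist_force: [0.6, -0.1, -0.5]
opening: 0.0855
grasp_force: 0.0
```

Run:
```python
from h import *
o=bot.get_obs(); print(o['q'].round(1),o['ee_pos'].round(4),o['tcp_rot'].round(2))
w=cam('wrist','w4.png')
print(proj(w,[[.4486,-.202,.008]]))
for r in bot.trace('wrist','long_fuse'): print(r['p'],r['extent'],np.round(fit([w],[r['region'].astype(np.float32)],(.1,.016,.016),0,(.4486,-.202,-18)),4))
t=cam('top')
g=t['color'][170:240,300:370]
cv2.imwrite('pics/f.png',cv2.cvtColor(np.hstack([cv2.resize(w['color'],(533,400)),cv2.resize(g,(267,400))]),cv2.COLOR_RGB2BGR))
```

```text
[-24.3  -3.7 -10.4  83.2   0.   -6.2] [ 0.4492 -0.2029  0.1245] [1.7999e+02 3.0000e-02 1.6189e+02]
[[314.74226165 227.91167936]]
0.67 [303.7, 166.4, 327.3, 287.8] [  0.4498  -0.2014 -17.0797   0.0743]
```

View pics/f.png

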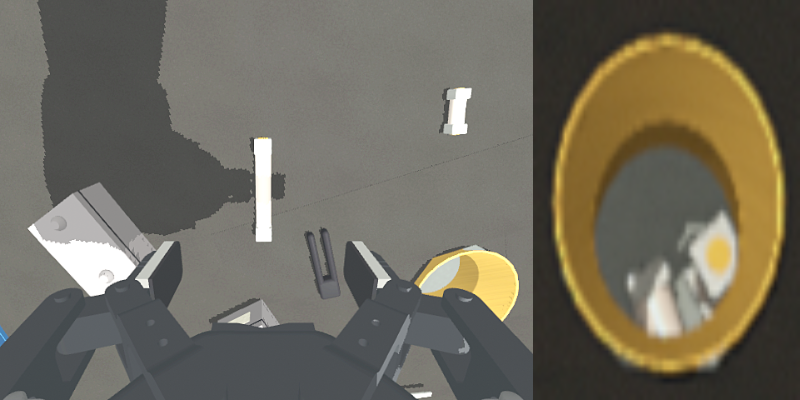

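Both fat fuses lie in the bin (right panel, (670,280)). The long fuse is centred at (263,190) in the crop, close to the estimate, so I'll grasp it.

Request:
send_rows(moves=[0.02,0.06,-1,0,0,0.08,-1,0,0,-1,0,0,0,-1,0,0,-1,0,0,0,-1,0,0,-1,0,0,0,-1,0,0,-0.85,0,0,0,-0.5,0,0,0,0,0,0,0,0,0,0,0,0,0,1,0,0,0,0,0,0,1])

```text
time: 17.2
ee_pos: [0.4502, -0.2017, 0.0043]
tcp_rot: [-180.0, 0.1, 162.7]
wrist_force: [-3.6, 2.5, 17.0]
opening: 0.0128
grasp_force: 50.5
```

Request:
send_rows(moves=[0,0,0,0,0,0,1,0,0,0,0,0,0,1,0,0,0,0,0,0,1,0,0,0,0,0,0,1,0,0,0,0,0,0,1])

```text
time: 17.82
ee_pos: [0.4502, -0.2017, 0.0043]
tcp_rot: [180.0, 0.1, 162.7]
wrist_force: [0.7, 0.9, 6.0]
opening: 0.0131
grasp_force: 49.1
```

Request:
send_rows(moves=[0,0,0.5,0,0,0,1,0,0,1,0,0,0,1,0,0,1,0,0,0,1,0,0,1,0,0,0,1,0.28,0.93,0.4,0,0,0.14,1,0.28,0.93,0,0,0,0.14,1,0.28,0.93,0,0,0,0.14,1,0.28,0.93,0,0,0,0.14,1])

```text
time: 18.82
ee_pos: [0.4777, -0.1078, 0.1014]
tcp_rot: [-180.0, 0.0, 167.5]
wrist_force: [-0.6, 0.5, -0.9]
opening: 0.0127
grasp_force: 48.9
```

Request:
send_rows(moves=[0.28,0.93,0,0,0,0.14,1,0.28,0.93,0,0,0,0.14,1,0.28,0.93,0,0,0,0.14,1,0.28,0.93,0,0,0,0.14,1,0.28,0.93,0,0,0,0.14,1,0.28,0.93,0,0,0,0.14,1,0.28,0.93,0,0,0,0.14,1,0.28,0.93,0,0,0,0.14,1])

```text
time: 19.82
ee_pos: [0.5337, 0.0783, 0.1014]
tcp_rot: [180.0, 0.0, 177.1]
wrist_force: [0.1, 0.9, -0.7]
opening: 0.0124
grasp_force: 48.9
```

Request:
send_rows(moves=[0.28,0.93,0,0,0,0.14,1,0.28,0.93,0,0,0,0.14,1,0.28,0.93,0,0,0,0.14,1,0.28,0.93,0,0,0,0.14,1,0.28,0.93,0,0,0,0.14,1,0.28,0.93,0,0,0,0.14,1,0.28,0.93,0,0,0,0.14,1,0.28,0.93,0,0,0,0.14,1])

```text
time: 20.82
ee_pos: [0.5897, 0.2649, 0.1005]
tcp_rot: [-180.0, -0.0, -173.2]
wrist_force: [0.3, 0.2, -0.6]
opening: 0.0126
grasp_force: 48.9
```

Request:
send_rows(moves=[0,0,0,0,0,0,1,0,0,0,0,0,0,1])

```text
time: 21.08
ee_pos: [0.5893, 0.2635, 0.1004]
tcp_rot: [-180.0, -0.0, -173.3]
wrist_force: [-0.1, -0.8, -0.7]
opening: 0.0128
grasp_force: 48.9
```

Run:
```python
from h import *
o=bot.get_obs(); print(o['q'].round(1),o['ee_pos'].round(4),o['tcp_rot'].round(2),o['opening'])
w=cam('wrist','w5.png')
a=np.radians(6.6);R=np.array([[np.cos(a),-np.sin(a)],[np.sin(a),np.cos(a)]])
P=[np.r_[R@[sx*.038,sy*.017]+[.5906,.2628],.022] for sx in(-1,1) for sy in(-1,1)]
print(proj(w,P).round(1).tolist())
C=[np.r_[R@[sx*.06,sy*.03]+[.5906,.2628],.006] for sx in(-1,1) for sy in(-1,1)]
print(proj(w,C).round(1).tolist())
```

```text
[24.1 17.5 10.2 82.6 -0.  17.4] [0.5893 0.2635 0.1004] [-1.7998e+02 -3.0000e-02 -1.7326e+02] 0.01276952661556147
[[287.4, 190.0], [338.7, 190.1], [289.8, 294.2], [336.4, 294.3]]
[[269.9, 154.9], [356.5, 155.1], [275.5, 310.2], [351.0, 310.3]]
```

View pics/w5.png

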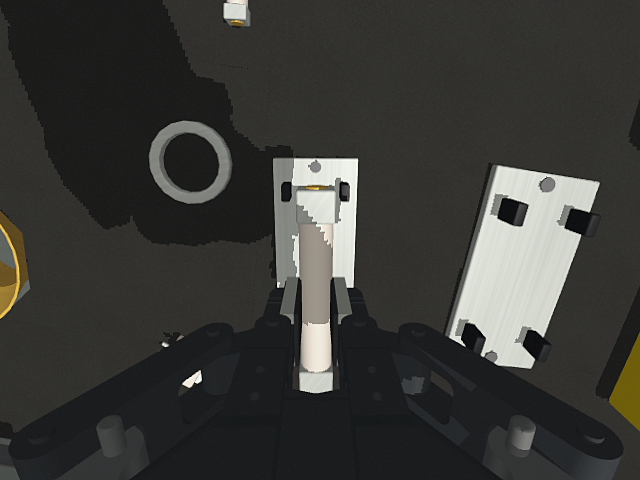

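The plate's far edge shows at (274–357,158) and the cheek inner edges at columns 291 and 340. That puts the cradle about 2 mm further in +x and 1.6 mm further in +y than the top-camera fit. I'll go to just above the cheeks and check again.

Request:
send_rows(moves=[0.11,0.03,-1,0,0,0,1,0,0,-1,0,0,0,1,0,0,-0.6,0,0,0,1,0,0,0,0,0,0,1,0,0,0,0,0,0,1])

```text
time: 21.75
ee_pos: [0.5927, 0.2643, 0.0367]
tcp_rot: [180.0, 0.1, -173.3]
wrist_force: [-1.2, -0.1, -1.2]
opening: 0.0126
grasp_force: 48.9
```

Run:
```python
from h import *
o=bot.get_obs(); print(o['ee_pos'].round(4),o['tcp_rot'].round(2),o['opening'])
w=cam('wrist');s=cam('side')
a=np.radians(6.6);R=np.array([[np.cos(a),-np.sin(a)],[np.sin(a),np.cos(a)]])
pr=lambda L:proj(w,[np.r_[R@[x,y]+[.592,.2642],z] for x,y,z in L]).round(1).tolist()
print('cheek top inner, far end',pr([(-.044,-.017,.022),(-.044,.017,.022),(-.032,-.017,.022),(-.032,.017,.022)]))
print('plate far corners',pr([(-.06,-.03,.006),(-.06,.03,.006)]))
print('fuse far cap bottom/top',pr([(-.05,-.008,.031),(-.05,.008,.031),(-.05,-.008,.047),(-.05,.008,.047),(.05,-.008,.047),(.05,.008,.047)]))
im=cv2.resize(w['color'][150:400,190:440],(500,500),interpolation=cv2.INTER_CUBIC)
im2=cv2.resize(s['color'][150:250,240:300],(300,500))
cv2.imwrite('pics/w6.png',cv2.cvtColor(np.hstack([im,im2]),cv2.COLOR_RGB2BGR))
```

```text
[0.5927 0.2643 0.0367] [ 1.7998e+02  8.0000e-02 -1.7329e+02] 0.012562516391439824
cheek top inner, far end [[277.8, 193.4], [349.7, 193.5], [278.5, 218.1], [349.0, 218.2]]
plate far corners [[254.7, 157.0], [373.1, 157.2]]
fuse far cap bottom/top [[295.5, 183.2], [331.8, 183.3], [293.2, 188.5], [333.7, 188.6], [297.1, 395.0], [330.1, 395.0]]
```

View pics/w6.png

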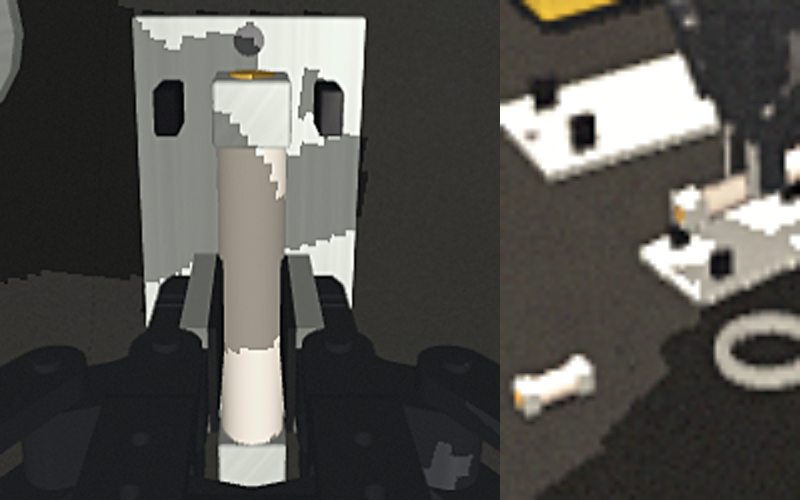

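The fuse and cheeks agree to about 0.5 mm: cheek inner edges at crop columns 184 and 314, fuse cap 213–290. Lowering now with a tiny correction.

Request:
send_rows(moves=[0.02,-0.02,-0.5,0,0,0,1,0,0,-0.4,0,0,0,1,0,0,-0.1,0,0,0,1,0,0,0,0,0,0,1])

```text
time: 22.35
ee_pos: [0.5923, 0.2636, 0.0104]
tcp_rot: [-180.0, -0.0, -173.3]
wrist_force: [-1.7, -0.1, 3.5]
opening: 0.0125
grasp_force: 49.3
```

Request:
send_rows(moves=[0,0,0,0,0,0,0.3,0,0,0,0,0,0,0.3,0,0,0,0,0,0,0.3,0,0,0.6,0,0,0,0.3,0,0,1,0,0,0,0,0,0,1,0,0,0,-1,0,0,1,0,0,0,-1,0,0,0,0,0,0,-1])

```text
time: 23.35
ee_pos: [0.5939, 0.2643, 0.1039]
tcp_rot: [179.9, 0.3, -173.3]
wrist_force: [0.7, -0.6, -0.6]
opening: 0.0852
grasp_force: 0.0
```

Run:
```python
from h import *
o=bot.get_obs(); print(o['ee_pos'].round(4),o['tcp_rot'].round(2),o['q'].round(1))
w=cam('wrist','w7.png'); K=bot
for q,s,z,x0 in [('long_fuse',(.1,.016,.016),.006,(.592,.264,6.6)),('cradle',(.12,.06,.006),0,(.592,.264,6.6))]:
    for r in bot.trace('wrist',q):
        m=r['region'].astype(np.uint8); k=max(cv2.findContours(m,0,2)[0],key=cv2.contourArea); h=np.zeros_like(m); cv2.fillConvexPoly(h,cv2.convexHull(k),1)
        print(q,r['p'],np.round(r['extent']),np.round(fit([w],[h.astype(np.float32)],s,z,x0),4))
```

```text
[0.5939 0.2643 0.1039] [ 179.92    0.27 -173.28] [24.  17.8 10.9 82.8 -0.  17.3]
long_fuse 0.58 [304. 167. 325. 303.] [0.5924 0.2643 6.6558 0.0389]
cradle 0.67 [450. 158. 598. 354.] [0.592 0.264 6.6   1.   ]
cradle 0.64 [270. 153. 357. 304.] [0.5929 0.2643 6.8507 0.0191]
```

View pics/w7.png

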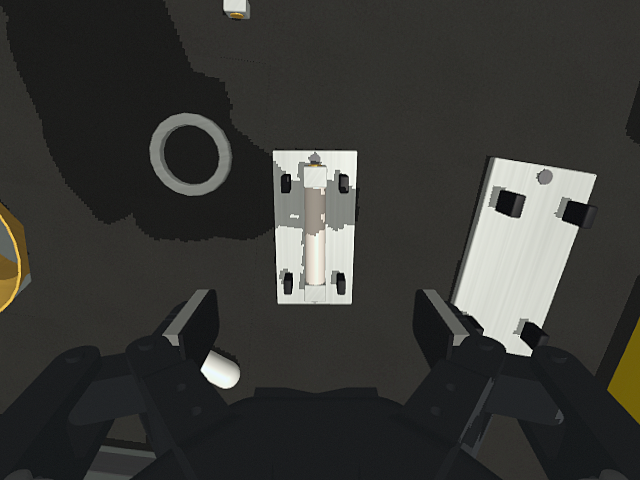

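The fuse lies centred in the cradle, with fit (0.5924, 0.2643) against the plate's (0.5929, 0.2643). Now the loose box.

Request:
send_rows(moves=[-0.23,-0.98,0.2,0,0,0.035,-1,-0.23,-0.98,0,0,0,0.035,-1,-0.23,-0.98,0,0,0,0.035,-1,-0.23,-0.98,0,0,0,0.035,-1,-0.23,-0.98,0,0,0,0.035,-1,-0.23,-0.98,0,0,0,0.035,-1,-0.23,-0.98,0,0,0,0.035,-1,-0.23,-0.98,0,0,0,0.035,-1])

```text
time: 24.5
ee_pos: [0.5455, 0.0661, 0.105]
tcp_rot: [-180.0, -0.1, -170.9]
wrist_force: [0.1, -0.6, -0.1]
opening: 0.0852
grasp_force: 0.0
```

Request:
send_rows(moves=[-0.23,-0.98,0.2,0,0,0.035,-1,-0.23,-0.98,0,0,0,0.035,-1,-0.23,-0.98,0,0,0,0.035,-1,-0.23,-0.98,0,0,0,0.035,-1,-0.23,-0.98,0,0,0,0.035,-1,-0.23,-0.98,0,0,0,0.035,-1,-0.23,-0.98,0,0,0,0.035,-1,-0.23,-0.98,0,0,0,0.035,-1])

```text
time: 25.5
ee_pos: [0.4993, -0.1295, 0.11]
tcp_rot: [180.0, -0.1, -168.5]
wrist_force: [0.2, 0.1, -0.2]
opening: 0.0856
grasp_force: 0.0
```

Request:
send_rows(moves=[-0.23,-0.98,0,0,0,0.035,-1,-0.23,-0.98,0,0,0,0.035,-1,-0.23,-0.98,0,0,0,0.035,-1,-0.23,-0.98,0,0,0,0.035,-1,-0.23,-0.98,0,0,0,0.035,-1,-0.23,-0.98,0,0,0,0.035,-1,-0.23,-0.98,0,0,0,0.035,-1,-0.23,-0.98,0,0,0,0.035,-1])

```text
time: 26.5
ee_pos: [0.4531, -0.3252, 0.11]
tcp_rot: [180.0, -0.0, -166.1]
wrist_force: [-0.2, -0.4, 0.2]
opening: 0.085
grasp_force: 0.0
```

Request:
send_rows(moves=[-0.23,-0.98,0,0,0,0.035,-1,-0.3,-0.98,0,0,0,0.035,-1,0,0,0,0,0,0,-1,0,0,0,0,0,0,-1])

```text
time: 27.0
ee_pos: [0.4407, -0.3729, 0.1102]
tcp_rot: [180.0, -0.0, -165.5]
wrist_force: [0.5, 0.5, 0.8]
opening: 0.0856
grasp_force: 0.0
```

Run:
```python
from h import *
o=bot.get_obs(); print(o['ee_pos'].round(4),o['tcp_rot'].round(2),o['q'].round(1))
w=cam('wrist','w8.png')
a=np.radians(14.5);R=np.array([[np.cos(a),-np.sin(a)],[np.sin(a),np.cos(a)]])
print(proj(w,[np.r_[R@[x,0]+[.442,-.374],.048] for x in(-.032,.032)]))
for q,s,z,x0 in [('upper_box',(.09,.06,.042),0,(.442,-.374,14.5))]:
    for r in bot.trace('wrist',q):
        m=r['region'].astype(np.uint8); k=max(cv2.findContours(m,0,2)[0],key=cv2.contourArea); h=np.zeros_like(m); cv2.fillConvexPoly(h,cv2.convexHull(k),1)
        print(q,r['p'],np.round(r['extent']),np.round(fit([w],[h.astype(np.float32)],s,z,x0),4))
```

```text
[ 0.4407 -0.3729  0.1102] [ 1.7995e+02 -3.0000e-02 -1.6549e+02] [-40.2   8.1   0.1  82.1   0.  -54.7]
[[312.05263283 202.81538107]
 [312.37252071 296.34583745]]
upper_box 0.66 [267. 174. 360. 311.] [ 0.4429 -0.3734 14.9853  0.0199]
```

View pics/w8.png

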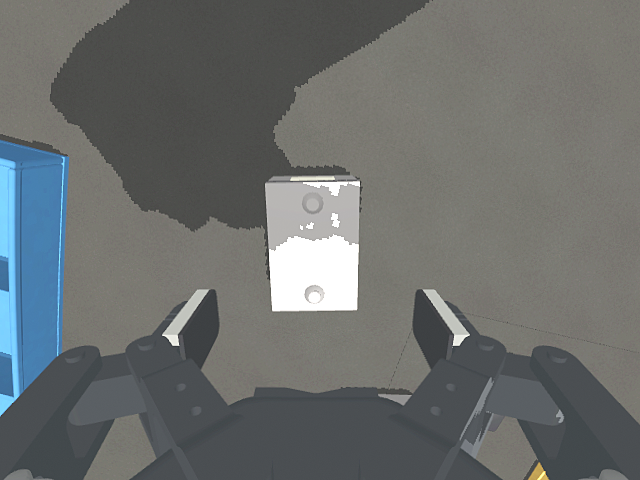

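The wrist view agrees with the top-camera fit (lugs at (312,203) and (314,296)). Grasping the box.

Request:
send_rows(moves=[0.09,-0.02,-1,0,0,0.05,-1,0,0,-1,0,0,0,-1,0,0,-1,0,0,0,-1,0,0,-0.8,0,0,0,-1,0,0,-0.36,0,0,0,-1,0,0,0,0,0,0,-1,0,0,0,0,0,0,1,0,0,0,0,0,0,1], squeeze=60)

```text
time: 28.1
ee_pos: [0.4442, -0.3742, 0.0078]
tcp_rot: [-179.9, 0.1, -165.0]
wrist_force: [0.5, -0.9, -2.9]
opening: 0.0592
grasp_force: 65.3
```

Request:
send_rows(moves=[0,0,0,0,0,0,1,0,0,0,0,0,0,1,0,0,0,0,0,0,1,0,0,0,0,0,0,1])

```text
time: 28.6
ee_pos: [0.4443, -0.3742, 0.0078]
tcp_rot: [-179.9, 0.1, -165.0]
wrist_force: [0.1, 1.3, 6.2]
opening: 0.0593
grasp_force: 66.4
```

Request:
send_rows(moves=[0,0,0.4,0,0,0,1,0,0,0.8,0,0,0,1,0,0,1,0,0,0,1,0,0,1,0,0,0,1,0,0,0.9,0,0,0,1])

```text
time: 29.22
ee_pos: [0.4435, -0.3737, 0.1102]
tcp_rot: [180.0, -0.0, -165.0]
wrist_force: [0.2, -0.0, -2.8]
opening: 0.0586
grasp_force: 65.4
```

Request:
send_rows(moves=[0.89,0.555,0,0,0,-0.033,1,0.89,0.555,0,0,0,-0.033,1,0.89,0.555,0,0,0,-0.033,1,0.89,0.555,0,0,0,-0.033,1,0.89,0.555,0,0,0,-0.033,1,0.89,0.555,0,0,0,-0.033,1,0.89,0.555,0,0,0,-0.033,1,0.89,0.555,0,0,0,-0.033,1])

```text
time: 30.22
ee_pos: [0.6222, -0.2622, 0.1091]
tcp_rot: [180.0, -0.0, -167.3]
wrist_force: [0.6, -0.6, -2.7]
opening: 0.0594
grasp_force: 65.6
```

Request:
send_rows(moves=[0,0,-1,0,0,0,1,0,0,-0.6,0,0,0,1,0,0,0,0,0,0,1,0,0,0,0,0,0,1])

```text
time: 30.72
ee_pos: [0.6217, -0.2631, 0.0699]
tcp_rot: [-180.0, 0.0, -167.3]
wrist_force: [0.4, -0.6, -2.9]
opening: 0.0588
grasp_force: 65.5
```

Run:
```python
from h import *
o=bot.get_obs(); p=o['ee_pos'];print(p.round(4),o['tcp_rot'].round(2),o['q'].round(1),o['opening'])
w=cam('wrist','w9f.png'); s=cam('side','s9f.png')
yaw=o['tcp_rot'][2]+180
def box(c,x,y,a,z):
    a=np.radians(a);R=np.array([[np.cos(a),-np.sin(a)],[np.sin(a),np.cos(a)]])
    return proj(c,[np.r_[R@[sx*.045,sy*.03]+[x,y],z+h] for h in(0,.042) for sx in(-1,1) for sy in(-1,1)]).round(1).tolist()
up=(p[0]-.0013,p[1]+.0007,yaw,p[2]-.0078); lo=(.621,-.2625,12.7,0)
for n,c in(('w',w),('s',s)): print(n,'up',box(c,*up));print(n,'lo',box(c,*lo))
im=cv2.resize(w['color'][130:380,200:430],(460,500),interpolation=cv2.INTER_CUBIC)
im2=cv2.resize(s['color'][230:340,390:465],(340,500),interpolation=cv2.INTER_CUBIC)
cv2.imwrite('pics/w9.png',cv2.cvtColor(np.hstack([im,im2]),cv2.COLOR_RGB2BGR))
```

```text
[ 0.6217 -0.2631  0.0699] [-1.7998e+02  3.0000e-02 -1.6732e+02] [-22.9  22.   12.4  80.4  -0.  -35.6] 0.05884693425705217
w up [[249.7, 192.6], [382.3, 192.5], [259.6, 361.4], [372.5, 361.4], [225.5, 212.6], [406.8, 212.6], [243.6, 426.0], [388.7, 425.9]]
w lo [[268.1, 178.0], [363.0, 177.9], [273.4, 306.0], [358.0, 306.0], [256.8, 187.6], [374.2, 187.4], [264.8, 340.5], [366.6, 340.4]]
s up [[424.5, 308.5], [401.1, 293.6], [449.8, 286.7], [426.8, 273.1], [427.3, 293.5], [403.2, 278.7], [453.1, 271.9], [429.5, 258.4]]
s lo [[420.8, 329.1], [398.3, 314.3], [445.4, 307.2], [423.3, 293.6], [423.5, 315.3], [400.3, 300.4], [448.5, 293.4], [425.8, 279.8]]
```

View pics/w9.png

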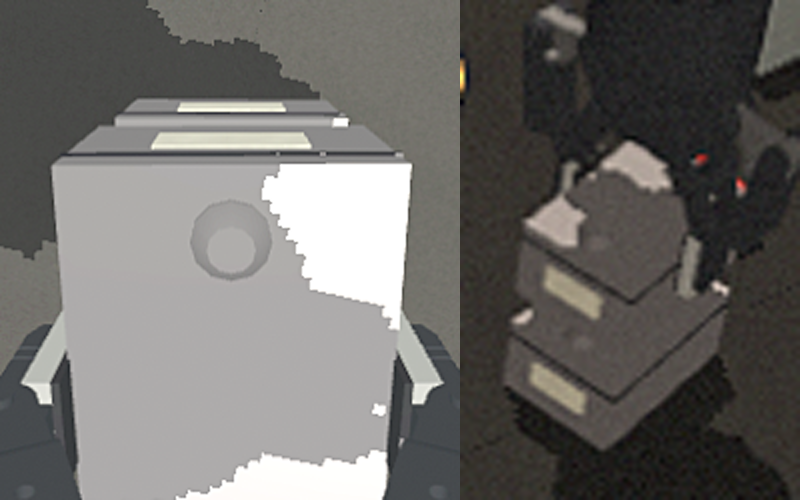

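The two boxes' edges line up within about 1 mm (wrist crop: labels centred at 232 and 231, far edges as predicted). Lowering gently while watching the force.

Request:
send_rows(moves=[0,0,-0.25,0,0,0,1,0,0,-0.25,0,0,0,1,0,0,-0.12,0,0,0,1,0,0,0,0,0,0,1])

```text
time: 31.32
ee_pos: [0.6214, -0.2627, 0.053]
tcp_rot: [180.0, -0.0, -167.3]
wrist_force: [-0.8, -0.6, -3.5]
opening: 0.0592
grasp_force: 65.5
```

Request:
send_rows(moves=[0,0,-0.08,0,0,0,1,0,0,-0.06,0,0,0,1,0,0,0,0,0,0,1])

```text
time: 31.7
ee_pos: [0.6217, -0.2627, 0.0501]
tcp_rot: [-180.0, 0.0, -167.3]
wrist_force: [0.0, 0.2, -2.6]
opening: 0.0592
grasp_force: 65.4
```

Request:
send_rows(moves=[0,0,-0.04,0,0,0,1,0,0,0,0,0,0,1])

```text
time: 31.95
ee_pos: [0.6217, -0.2628, 0.0499]
tcp_rot: [-180.0, 0.0, -167.3]
wrist_force: [-3.5, 1.3, 5.3]
opening: 0.0593
grasp_force: 66.1
```

Contact came at exactly the seated height. Releasing and backing off.

Request:
send_rows(moves=[0,0,0,0,0,0,0.1,0,0,0,0,0,0,-0.6,0,0,0,0,0,0,-1,0,0,0,0,0,0,-1,0,0,0.6,0,0,0,-1,0,0,1,0,0,0,-1,0,0,1,0,0,0,-1,0,0,1,0,0,0,-1])

```text
time: 32.95
ee_pos: [0.6218, -0.2628, 0.1412]
tcp_rot: [-180.0, 0.1, -167.3]
wrist_force: [0.2, 0.1, -0.1]
opening: 0.0855
grasp_force: 0.0
```

Request:
send_rows(moves=[0,0,1,0,0,0,-1,0,0,0,0,0,0,-1,0,0,0,0,0,0,-1])

```text
time: 33.33
ee_pos: [0.6216, -0.2627, 0.1636]
tcp_rot: [180.0, -0.0, -167.3]
wrist_force: [0.2, -0.3, -0.4]
opening: 0.0854
grasp_force: 0.0
```

Run:
```python
from h import *
o=bot.get_obs(); p=o['ee_pos'];print(o['time'],p.round(4),o['tcp_rot'].round(2))
w=cam('wrist'); s=cam('side')
for n,c in(('wrist',w),('side',s)):
  for q,zs in [('upper_box',(.042,.042)),('lower_box',(0,.042))]:
    for r in bot.trace(n,q):
        m=r['region'].astype(np.float32); print(n,q,r['p'],np.round(r['extent']),[np.round(fit([c],[m],(.09,.06,h),z,(.621,-.2625,12.7)),4) for z,h in [(.042,.042),(0,.084)]])
im=cv2.resize(w['color'][110:340,200:430],(440,440),interpolation=cv2.INTER_CUBIC)
im2=cv2.resize(s['color'][235:345,385:475],(360,440),interpolation=cv2.INTER_CUBIC)
cv2.imwrite('pics/w10.png',cv2.cvtColor(np.hstack([im,im2]),cv2.COLOR_RGB2BGR))
```

```text
33.325 [ 0.6216 -0.2627  0.1636] [ 1.7999e+02 -1.0000e-02 -1.6729e+02]
wrist upper_box 0.87 [272. 168. 362. 299.] [array([ 0.6204, -0.2622, 12.7714,  0.0162]), array([ 0.6209, -0.2622, 12.4856,  0.0403])]
wrist lower_box 0.46 [280. 169. 346. 174.] [array([ 0.6174, -0.2616,  8.4106,  0.9842]), array([ 0.6021, -0.258 , 50.5035,  0.9844])]
side upper_box 0.58 [401. 268. 452. 313.] [array([ 0.6218, -0.2622, 12.6182,  0.0385]), array([  0.6372,  -0.2481, -56.3569,   0.3047])]
side lower_box 0.82 [401. 296. 451. 329.] [array([ 0.591 , -0.2906, 16.7248,  0.6429]), array([ 0.6177, -0.2669, 14.6155,  0.7344])]
```

View pics/w10.png

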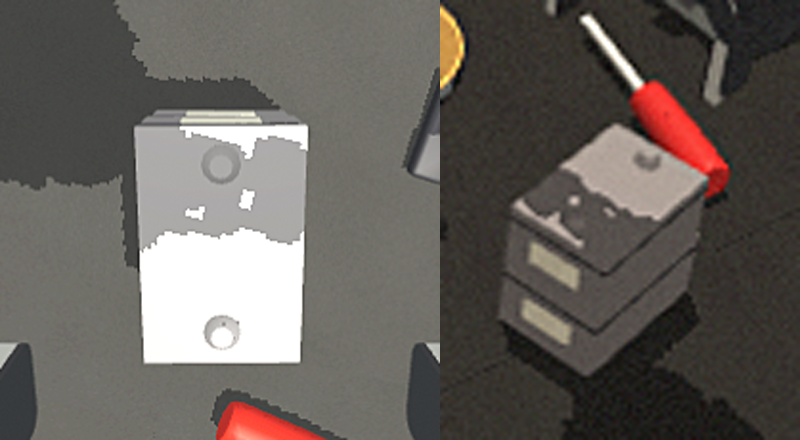

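The boxes are stacked flush (side crop: edges continuous through (600,330), no gap; fit at z = 42 mm matches the lower box). Handing in.

```bash
python3 -c "
from workcell import bot
print(bot.job_done())"
```

```text
the job is handed in; nothing more can be done
None
```

I handed the job in at about 33 s: both fat fuses are in the bin, the long fuse lies in its cradle about 0.5 mm off centre, and the loose box sits flush and fully down on the lower box.

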